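# Unpack the sample beaker and match the lids

### The job

Lift the steel beaker out of the square dish and stand it upright on the round heating plate of the hotplate. Then close the beaker and the empty dish, each with the lid that fits it, fully seated. Set things down gently without dropping them, and leave the spare lid, the bottle and the jar alone.

Things in the scene. Friction and masses are not known exactly. Their poses are not given: they have to be found in the camera images.
- beaker: Open round steel beaker, outer diameter 60, inner 54, 95 high, about 0.16 kg; at the start it stands loosely inside the square dish, its top 50 above the dish's rim. Origin: centre of its underside; z up to its mouth.
- dish: Open square steel dish, 140 x 140 outside, 132 x 132 inside, 50 high, wall and floor 4 thick, about 0.45 kg, loose on the bench. Origin: centre of its underside; x and y along its sides, z up.
- hotplate: Low black laboratory hotplate, 160 x 160, body 45 high, fixed to the bench, with a raised round dark steel heating plate (diameter 120, top 54 above the bench) in the middle. Cold. Origin: centre of its underside; the control dial is on its -x face.
- hotplate_top (a point): Centre of the top of the hotplate's round heating plate, 54 above the bench; z up.
- small_round_lid: Small round steel lid for the beaker: plate diameter 68, 4 thick; under it a round plug, diameter 47, 8 deep (3.5 play all round in the beaker); on top a round knob, diameter 22, 32 tall. 0.09 kg. Lies plug down. Origin: centre of the plug's underside (plate 8 to 12 above it, knob 12 to 44); z up. Seated, its origin is 87 above the beaker's.
- square_lid: Square steel lid for the dish: plate 148 x 148, 4 thick; under it four ribs 80 long, 8 deep, in a square 124 across (4 play each side in the dish; yaw must match to 4 degrees, any quarter turn); on top a bar grip 60 long (x), 14 wide (y), 32 tall. 0.25 kg. Lies ribs down. Origin: centre of the ribs' underside (plate 8 to 12 above it, grip 12 to 44); z up. Seated, its origin is 42 above the dish's.
- large_round_lid: Spare large round steel lid that fits neither container: plate diameter 104, plug diameter 84, knob like the small lid's. Leave alone. Origin: centre of the plug's underside.
- reagent_bottle: White plastic bottle with a black cap, diameter 58, 130 high. Leave alone. Origin: centre of its underside.
- sample_jar: Amber glass jar with a white cap, diameter 64, 75 high. Leave alone. Origin: centre of its underside.
There are look-alikes about, which are no part of the job. Leave any yellow look-alike of the square_lid alone. What is shaped like the dish but yellow is not meant.

How it is judged:
By the outcome, as a careful person would: the job done as asked, in the order asked, and still so for the second after the job is handed in, with the robot touching nothing.
It also fails if it takes over 72 s, if anything falls off the work surface, if the arm or the gripper's body presses on something with over 40 N, if the wrist force passes 120 N, or if a joint passes its speed limit or range.

### The arm

A 7-joint arm with a two-finger parallel gripper is mounted at the origin on the work surface. World frame = base frame: x ahead of the robot, y to its left, z up, the work surface at z = 0. Lengths are in m, angles in rad, forces in N, time in s.
With the tool pointing down it reaches from about 0.375 to 0.925 m from the base axis. Payload 3.1 kg.
Tool frame: the origin (TCP) lies on the centre line of the jaws, within the pads' length; the fingertips stand 11 mm ahead of it and the grasp point (between the pads) lies 8 mm behind it; z points along the fingers, y is the line along which they close (so a half turn about z gives the same grasp; the last joint's range is limited). The gripper opens to 85 mm and grips with 20 to 120 N. Pads are 22 mm wide; open, the fingers measure 114 mm over their backs; the gripper's body (76 mm by 85 mm) begins 54 mm behind the grasp point. The pads swing forward as they close: fully open they stand 13 mm farther back than shut.
Start: joints at [1.196, 0.383, 0.044, 1.598, -0.018, 1.161, -0.05], TCP at [0.178, -0.625, 0.222] pointing down, gripper open.
Joint ranges: [-2.61, 2.61], [-0.41, 2.15], [-1.48, 1.57], [0, 2.5], [-1.57, 4.71], [0.05, 1.97], [-2.85, 2.85]. Speed limits (rad/s): [2.79, 2.79, 3.14, 3.14, 3.14, 3.14, 3.14].

### API

Orientations are given as a rotation vector (axis times angle).
In Python, from cell import r gives the robot as it stands. The module is installed in compiled form; this text tells all that it offers.
- The arm moves only by the tool play_rows, never from a script. Its argument "rows" is a list of rows, each a list of 3 entries, a list of its own where there are three numbers: the turn, a rotation vector about the tool's x, y, z in rad, then the shift along the tool's x, y, z in m, then the finger opening in m, from 0 to 0.0854. A call has 1 to 8 rows; each row shifts and turns the commanded pose from where the row before left it, along the tool's axes as they then stand; what a row does not reach is not made up. A row lasts 1/8 s, in which the tool goes at most 62.5 mm and 10.7 degrees, less where a joint would pass 70% of its speed; a pose out of reach is approached as far as the arm can. A call with a gripper value outside its range is refused whole. The fingers move at their own pace and stop on an object; "grip_force" is the grip in N (left out, the last holds). Time passes only in rows, so rows that do not move let the fingers close. It gives the time, the measured TCP pose, the force, the opening and the grip force at its end, in the units of the state.
- r.get_obs(): the state, without advancing time (a new reading comes with each control period).
- r.read_camera(name): name is "side" or "top"; returns (picture, depth): 480x640x3 uint8, red, green, blue; 480x640 float32, m along the optical axis (not along the pixel's ray), 0 where there is no reading.
- r.calibration(name): a dict with "fx", "fy", "cx", "cy" (pixels), "R" (3x3) and "t" (3): a world point X has camera coordinates R X + t. Camera axes: x right, y down, z forward; pixel columns grow to the right and rows downward; lengths in m; the calibration is good to about 2 mm. A picture is of the moment at which its call begins. calibration takes no time and is no camera call.
- r.finish_job(): hands the job in; it is judged then, once.
The state is a dict: "t": time; "q": joint angles; "qvel": joint speeds; "tau": joint torques, N m; "tool_pos": TCP position; "tcp_rot": TCP orientation; "force": force on the tool from outside, world axes, zero at the start; "ft_torque": the same for the moment, N m; "grip_width": finger opening in m; "grip_force": force on a finger pad.
Only numpy, scipy, OpenCV 4.12 (cv2) and the standard library are available. Lean on these libraries where they do the work, as an engineer would, in place of code of your own. Each camera call takes 0.05 s, during which the arm holds its last target. There are 200 camera calls.

## Working session

There is one attempt and no reset: what is moved stays moved. The work goes in short steps, Python scripts to look and compute and a tool call to move; the robot and the scene stay as the last step left them, time stands still between calls to the robot, and variables do not carry over. Pictures are saved under pics/ and viewed, at most 10 in all, crops included, and the job is handed in when it is done.

Besides the shell and the picture viewer there is one more tool, called by a JSON object that holds its "fn" and its "kwargs", one argument or row to a line. play_rows: Moves the arm, as the interface text tells. Its arguments: {"type":"object","properties":{"rows":{"type":"array"},"grip_force":{"type":"number"}},"required":["rows"]}

```bash
mkdir -p pics; python3 - <<'E'
from cell import r
import cv2,numpy as np
for n in("top","side"):
    p,d=r.read_camera(n); cv2.imwrite(f"pics/{n}0.png",p[:,:,::-1]); np.savez(f"{n}0.npz",p=p,d=d)
    print(n,r.calibration(n))
o=r.get_obs();print({k:np.round(v,3) for k,v in o.items()})
E
```

```text
top {'fx': 564.7463977669274, 'fy': 564.7463977669274, 'cx': 309.26509687898954, 'cy': 243.49088740677138, 'R': array([[ 0.00272674, -0.99986728,  0.01606201],
       [-0.98541421, -0.00541962, -0.17008663],
       [ 0.17015111, -0.01536395, -0.9852982 ]]), 't': array([-0.01968251,  0.50671564,  1.4662751 ])}
side {'fx': 434.497529976801, 'fy': 434.497529976801, 'cx': 317.7042214735156, 'cy': 235.28521237481675, 'R': array([[-0.99832863, -0.05743745,  0.00639396],
       [-0.0430051 ,  0.66441935, -0.74612163],
       [ 0.03860705, -0.74514956, -0.66577896]]), 't': array([0.53188714, 0.07375269, 0.92517279])}
{'t': np.float64(0.1), 'q': array([ 1.196,  0.384,  0.044,  1.599, -0.018,  1.161, -0.05 ]), 'qvel': array([-0.002, -0.001, -0.   , -0.004,  0.001, -0.   , -0.001]), 'tau': array([ 3.0000e-03, -4.3473e+01,  1.0290e+00, -2.5045e+01,  1.1000e-02,
        5.0000e-03,  0.0000e+00]), 'tool_pos': array([ 0.177, -0.624,  0.221]), 'tcp_rot': array([-3.109e+00, -4.330e-01,  1.000e-03]), 'force': array([ 0.259, -0.659, -0.139]), 'ft_torque': array([0.002, 0.009, 0.029]), 'grip_force': np.float64(0.0), 'grip_width': np.float64(0.085)}
```

View pics/top0.png

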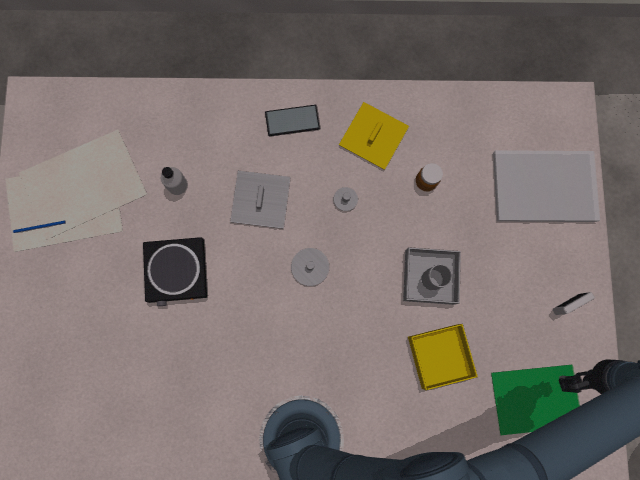

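View pics/side0.png

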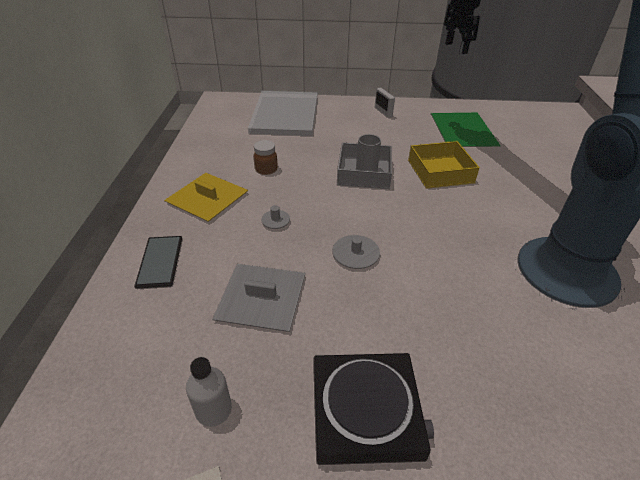

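The top view shows the hotplate at about (174,269), the dish (432,276) with the beaker (438,277), the square lid (260,199), the small lid (345,199), and the spare lid (309,267). The yellow look-alikes are at (374,136) and (442,357).

```bash
cat > h.py <<'E'
import numpy as np,cv2
from cell import r
def cloud(n,d):
    c=r.calibration(n);v,u=np.mgrid[:480,:640]
    P=np.stack([(u-c['cx'])/c['fx']*d,(v-c['cy'])/c['fy']*d,d],-1)-c['t']
    return P@c['R']
def ray(n,uv,z):
    c=r.calibration(n);uv=np.atleast_2d(uv).astype(float)
    D=np.c_[(uv[:,0]-c['cx'])/c['fx'],(uv[:,1]-c['cy'])/c['fy'],np.ones(len(uv))]@c['R']
    o=-c['R'].T@c['t'];return o+D*((z-o[2])/D[:,2])[:,None]
def pts(W,box,zl,zh,extra=None):
    u0,v0,u1,v1=box;w=W[v0:v1,u0:u1];m=(w[...,2]>zl)&(w[...,2]<zh)
    return w[m]
def rect(P):
    (c,s,a)=cv2.minAreaRect((P[:,:2]*1000).astype(np.float32));return np.round(c,1),np.round(s,1),round(a,1),len(P),round(np.median(P[:,2])*1000,1)
def circ(P):
    c,rr=cv2.minEnclosingCircle((P[:,:2]*1000).astype(np.float32))
    A=np.c_[2*P[:,:2],np.ones(len(P))];return np.round(c,1),round(rr,1),np.round(P[:,:2].mean(0)*1000,1),len(P),round(np.median(P[:,2])*1000,1)
E
python3 - <<'E'
from h import *
for n,B in {"top":dict(hot=(130,225,220,310),beak=(395,240,470,310),dish=(395,240,470,310),sq=(222,160,300,235),sm=(325,180,365,218),lg=(285,240,335,295)),
 "side":dict(hot=(300,340,445,470),beak=(325,125,405,195),dish=(325,125,405,195),sq=(205,255,312,335),sm=(255,200,298,235),lg=(325,232,385,272))}.items():
    f=np.load(n+"0.npz");W=cloud(n,f['d'])
    print(n,"bench z",np.round(np.median(W[...,2][(f['d']>0)])*1e3,1))
    g=lambda k,a,b:pts(W,B[k],a,b)
    print("hot",rect(g("hot",.038,.049)),"top",circ(g("hot",.0515,.06)))
    print("beak",circ(g("beak",.088,.106)))
    print("dish",rect(g("dish",.043,.055)))
    print("sq plate",rect(g("sq",.007,.017)),"bar",rect(g("sq",.038,.05)))
    print("sm plate",circ(g("sm",.007,.016)),"knob",circ(g("sm",.038,.05)))
    print("lg knob",circ(g("lg",.038,.05)))
E
```

```text
top bench z 1.1
hot (array([431.2, 339.5]), array([173. , 161.4]), 5.1, 1628, np.float64(45.6)) top (array([438.3, 346. ]), 98.0, array([437. , 340.7]), 1464, np.float64(55.3))
beak (array([ 415.9, -353.2]), 31.6, array([ 416.4, -352.9]), 134, np.float64(98.1))
dish (array([ 423.5, -346.1]), array([142.7, 141.1]), 85.7, 400, np.float64(49.5))
sq plate (array([643.6, 117.9]), array([212.3, 212. ]), 1.4, 2374, np.float64(12.8)) bar (array([635.7, 117.6]), array([14. , 61.1]), 83.9, 102, np.float64(44.5))
sm plate (array([ 647.1, -119.6]), 69.4, array([ 638.2, -117.2]), 339, np.float64(11.9)) knob (array([ 638.7, -118. ]), 11.0, array([ 638.4, -117.9]), 49, np.float64(45.3))
lg knob (array([448.7, -20.9]), 10.9, array([449.3, -20.4]), 52, np.float64(44.1))
side bench z -0.9
hot (array([433.2, 340.3]), array([170.7, 160.4]), 5.2, 5911, np.float64(44.3)) top (array([438.3, 340.6]), 60.9, array([438.6, 343.7]), 4545, np.float64(53.3))
beak (array([ 418.7, -351.8]), 33.2, array([ 419.6, -350.2]), 174, np.float64(94.5))
dish (array([ 425.9, -344.9]), array([145.9, 139.5]), 86.1, 379, np.float64(47.9))
sq plate (array([638.4, 118.6]), array([150.4, 148.7]), 83.3, 4006, np.float64(11.3)) bar (array([637.9, 118.2]), array([15.6, 59.4]), 83.7, 202, np.float64(42.8))
sm plate (array([ 640.3, -116.8]), 34.7, array([ 640.1, -110.7]), 345, np.float64(11.4)) knob (array([ 640.1, -116. ]), 11.3, array([ 640.5, -114.6]), 56, np.float64(42.5))
lg knob (array([451.6, -19.2]), 12.2, array([451.1, -17.3]), 67, np.float64(42.4))
```

```bash
python3 - <<'E'
import cv2
p=cv2.imread("pics/top0.png")
a=cv2.resize(p[235:315,395:475],(400,400),interpolation=cv2.INTER_CUBIC)
b=cv2.resize(p[155:235,225:305],(400,400),interpolation=cv2.INTER_CUBIC)
cv2.imwrite("pics/c0.png",cv2.hconcat([a,b]))
E
```

```text
(no output)
```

View pics/c0.png

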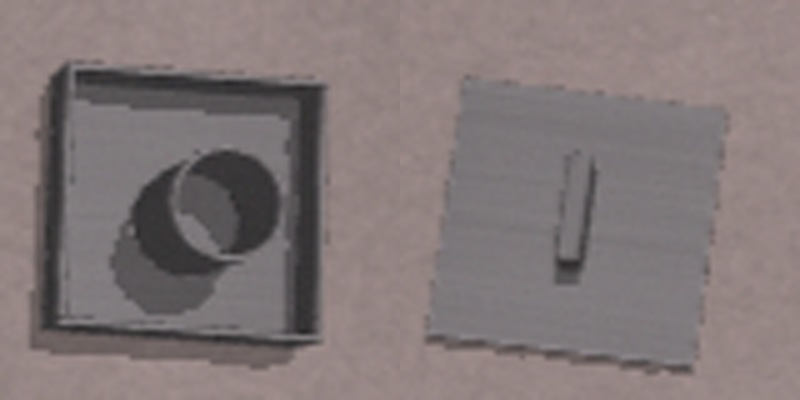

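The crop confirms both yaws: the dish is at about -4° and the square lid's bar at about -6° from world x. I'll square up the tool and go over the beaker.

{"fn": "play_rows", "kwargs": {
  "rows": [
    [[0,0,0.1387],[0,0,0],0.085],
    [[0,0,0.1387],[0,0,0],0.085],
    [[0,0,0],[0.04,-0.0454,0],0.085],
    [[0,0,0],[0.04,-0.0454,0],0.085],
    [[0,0,0],[0.04,-0.0454,0],0.085],
    [[0,0,0],[0.04,-0.0454,0],0.085],
    [[0,0,0],[0.04,-0.0454,0],0.085],
    [[0,0,0],[0.04,-0.0454,0],0.085]
  ],
  "grip_force": 35
}}

```text
t: 1.1
tool_pos: [0.4185, -0.3512, 0.2216]
tcp_rot: [-3.141, 0.001, 0.001]
force: [1.5, -0.8, -0.0]
grip_width: 0.0852
grip_force: 0.0
```

{"fn": "play_rows", "kwargs": {
  "rows": [
    [[0,0,0],[-0.001,0.001,0.03],0.085],
    [[0,0,0],[0,0,0.045],0.085],
    [[0,0,0],[0,0,0.045],0.085],
    [[0,0,0],[0,0,0.0256],0.085],
    [[0,0,0],[0,0,0.01],0.085],
    [[0,0,0],[0,0,0],0.04],
    [[0,0,0],[0,0,0],0.04],
    [[0,0,0],[0,0,0],0.04]
  ]
}}

```text
t: 2.1
tool_pos: [0.4176, -0.3546, 0.0676]
tcp_rot: [3.14, -0.001, 0.003]
force: [-0.3, 0.2, -0.1]
grip_width: 0.0592
grip_force: 38.2
```

{"fn": "play_rows", "kwargs": {
  "rows": [
    [[0,0,0],[0,0,0],0.04],
    [[0,0,0],[0,0,0],0.04],
    [[0,0,0],[0,0,0],0.04]
  ]
}}

```text
t: 2.48
tool_pos: [0.4178, -0.3546, 0.0675]
tcp_rot: [3.14, -0.001, 0.003]
force: [-0.4, 0.7, 5.8]
grip_width: 0.0592
grip_force: 38.6
```

{"fn": "play_rows", "kwargs": {
  "rows": [
    [[0,0,0],[0,0,-0.01],0.04],
    [[0,0,0],[0,0,-0.03],0.04],
    [[0,0,0],[0,0,-0.04],0.04],
    [[0,0,0],[0,0,-0.03],0.04],
    [[0,0,0],[0,-0.02,-0.01],0.04],
    [[0,0,0],[0,-0.035,0],0.04],
    [[0,0,0],[0,-0.045,0],0.04],
    [[0,0,0],[0,-0.055,0],0.04]
  ]
}}

```text
t: 3.48
tool_pos: [0.4151, -0.1962, 0.1848]
tcp_rot: [-3.14, 0.002, 0.005]
force: [1.9, 1.0, -2.4]
grip_width: 0.0598
grip_force: 38.6
```

{"fn": "play_rows", "kwargs": {
  "rows": [
    [[0,0,0],[0.0026,-0.055,0],0.04],
    [[0,0,0],[0.0026,-0.055,0],0.04],
    [[0,0,0],[0.0026,-0.055,0],0.04],
    [[0,0,0],[0.0026,-0.055,0],0.04],
    [[0,0,0],[0.0026,-0.055,0],0.04],
    [[0,0,0],[0.0026,-0.055,0],0.04],
    [[0,0,0],[0.0026,-0.055,0],0.04],
    [[0,0,0],[0.0026,-0.055,0],0.04]
  ]
}}

```text
t: 4.47
tool_pos: [0.4351, 0.2424, 0.1848]
tcp_rot: [3.139, 0.001, -0.005]
force: [0.1, -0.2, -1.9]
grip_width: 0.0597
grip_force: 38.6
```

{"fn": "play_rows", "kwargs": {
  "rows": [
    [[0,0,0],[0,-0.045,0],0.04],
    [[0,0,0],[0,-0.03,0],0.04],
    [[0,0,0],[0,-0.015,0],0.04],
    [[0,0,0],[0,0,0],0.04],
    [[0,0,0],[0,0,0],0.04]
  ]
}}

```text
t: 5.1
tool_pos: [0.438, 0.3288, 0.1857]
tcp_rot: [3.139, -0.004, -0.001]
force: [-0.3, -0.7, -2.1]
grip_width: 0.0596
grip_force: 38.6
```

{"fn": "play_rows", "kwargs": {
  "rows": [
    [[0,0,0],[0,-0.012,0.005],0.04],
    [[0,0,0],[0,0,0.02],0.04],
    [[0,0,0],[0,0,0.02],0.04],
    [[0,0,0],[0,0,0.012],0.04],
    [[0,0,0],[0,0,0.006],0.04],
    [[0,0,0],[0,0,0],0.04],
    [[0,0,0],[0,0,0],0.04]
  ]
}}

```text
t: 5.98
tool_pos: [0.4384, 0.3435, 0.124]
tcp_rot: [-3.141, 0.001, -0.002]
force: [0.5, -0.2, -1.5]
grip_width: 0.0593
grip_force: 38.6
```

{"fn": "play_rows", "kwargs": {
  "rows": [
    [[0,0,0],[0,0,0.002],0.04],
    [[0,0,0],[0,0,0.001],0.04],
    [[0,0,0],[0,0,0],0.04]
  ]
}}

```text
t: 6.35
tool_pos: [0.438, 0.343, 0.1204]
tcp_rot: [3.142, -0.001, 0.0]
force: [0.4, -0.5, -2.3]
grip_width: 0.0595
grip_force: 38.6
```

{"fn": "play_rows", "kwargs": {
  "rows": [
    [[0,0,0],[0,0,0.001],0.04],
    [[0,0,0],[0,0,0.001],0.04],
    [[0,0,0],[0,0,0],0.04]
  ]
}}

```text
t: 6.72
tool_pos: [0.4379, 0.3429, 0.1182]
tcp_rot: [3.141, -0.001, -0.0]
force: [-0.2, 0.1, -1.1]
grip_width: 0.0594
grip_force: 38.6
```

{"fn": "play_rows", "kwargs": {
  "rows": [
    [[0,0,0],[0,0,0.001],0.04],
    [[0,0,0],[0,0,0],0.04]
  ]
}}

```text
t: 6.98
tool_pos: [0.4381, 0.3431, 0.1176]
tcp_rot: [-3.141, 0.001, -0.0]
force: [-0.6, 0.1, -0.8]
grip_width: 0.0593
grip_force: 38.7
```

{"fn": "play_rows", "kwargs": {
  "rows": [
    [[0,0,0],[0,0,0.0007],0.04],
    [[0,0,0],[0,0,0],0.04]
  ]
}}

```text
t: 7.22
tool_pos: [0.4383, 0.3432, 0.1176]
tcp_rot: [3.142, -0.001, 0.001]
force: [-1.4, -1.4, 5.2]
grip_width: 0.0595
grip_force: 39.2
```

{"fn": "play_rows", "kwargs": {
  "rows": [
    [[0,0,0],[0,0,0.0007],0.04],
    [[0,0,0],[0,0,0],0.04]
  ]
}}

```text
t: 7.48
tool_pos: [0.4384, 0.3433, 0.1175]
tcp_rot: [3.141, -0.001, 0.002]
force: [-1.8, -1.9, 9.2]
grip_width: 0.0595
grip_force: 39.4
```

Contact is made. I'll release slowly, go up, then look.

{"fn": "play_rows", "kwargs": {
  "rows": [
    [[0,0,0],[0,0,-0.001],0.06],
    [[0,0,0],[0,0,0],0.064],
    [[0,0,0],[0,0,0],0.075],
    [[0,0,0],[0,0,0],0.085],
    [[0,0,0],[0,0,-0.02],0.085],
    [[0,0,0],[0,0,-0.05],0.085],
    [[0,0,0],[0,0,-0.05],0.085],
    [[0,0,0],[0,0.05,-0.01],0.085]
  ]
}}

```text
t: 8.48
tool_pos: [0.439, 0.2998, 0.2537]
tcp_rot: [-3.132, -0.013, -0.014]
force: [0.9, -1.7, 0.1]
grip_width: 0.085
grip_force: 0.0
```

{"fn": "play_rows", "kwargs": {
  "rows": [
    [[0,0,0],[0.024,0.055,0],0.085],
    [[0,0,0],[0.024,0.055,0],0.085],
    [[0,0,0],[0.024,0.055,0],0.085],
    [[0,0,0],[0.024,0.055,0],0.085],
    [[0,0,0],[0.024,0.055,0],0.07],
    [[0,0,0],[0.024,0.055,0],0.06],
    [[0,0,0],[0.024,0.045,0],0.06],
    [[0,0,0],[0.02,0.03,0],0.06]
  ]
}}

```text
t: 9.48
tool_pos: [0.6267, -0.1157, 0.2486]
tcp_rot: [3.141, -0.006, 0.003]
force: [0.2, 0.3, -0.5]
grip_width: 0.0602
grip_force: 0.0
```

```bash
cat > look.py <<'E'
from h import *
import sys
k=sys.argv[1]
for n in("top","side"):
    p,d=r.read_camera(n); cv2.imwrite(f"pics/{n}{k}.png",p[:,:,::-1]);np.savez(f"{n}{k}.npz",p=p,d=d)
    W=cloud(n,d);X=W.reshape(-1,3)[d.ravel()>0]
    def g(x,y,R,a,b): return X[(np.hypot(X[:,0]-x,X[:,1]-y)<R)&(X[:,2]>a)&(X[:,2]<b)]
    for nm,a in dict(beak=(.438,.341,.05,.14,.156),beaklid=(.438,.341,.05,.158,.172),beakknob=(.438,.341,.05,.178,.192),hotplate=(.438,.341,.075,.051,.058),dishrim=(.4245,-.3455,.11,.043,.056),dlid=(.4245,-.3455,.115,.0505,.06),dbar=(.4245,-.3455,.05,.078,.092),smknob=(.639,-.117,.03,.038,.05),sqbar=(.637,.118,.05,.038,.05)).items():
        P=g(*a)
        if len(P)>8: print(n,nm,circ(P),rect(P)[:3])
E
python3 look.py 1; python3 -c "from cell import r;o=r.get_obs();print(o['t'],o['tool_pos'],o['q'])"
```

```text
top beak (array([436. , 344.7]), 30.8, array([435.5, 344.1]), 130, np.float64(148.7)) (array([436.2, 343.7]), array([59.4, 58.4]), 56.1)
top hotplate (array([438.1, 341. ]), 74.9, array([432.3, 330.6]), 845, np.float64(54.7)) (array([440.7, 340.6]), array([142.9, 142.5]), 89.9)
top dishrim (array([ 424.1, -347. ]), 97.2, array([ 428.5, -351.1]), 353, np.float64(49.5)) (array([ 423.7, -346.1]), array([141.6, 141.4]), 86.2)
top dlid (array([ 422.7, -346.4]), 94.1, array([ 421.9, -347.6]), 156, np.float64(52.9)) (array([ 423. , -345.6]), array([140.1, 140. ]), 86.2)
top smknob (array([ 638.8, -118.6]), 11.8, array([ 638.5, -117.8]), 50, np.float64(43.9)) (array([ 637.8, -117.8]), array([21.4, 19.4]), 26.7)
top sqbar (array([635.6, 115.4]), 29.8, array([635.1, 117.3]), 110, np.float64(44.9)) (array([635.7, 117.1]), array([13.9, 59.5]), 82.9)
side beak (array([438.8, 345.2]), 30.2, array([438.7, 346.5]), 519, np.float64(147.0)) (array([438.9, 345.3]), array([59. , 59.6]), 8.0)
side hotplate (array([438.7, 340.3]), 60.6, array([441.3, 357.2]), 2649, np.float64(53.3)) (array([440. , 347.1]), array([106.9, 119.1]), 78.6)
side dishrim (array([ 424.8, -343.8]), 98.6, array([ 425. , -338.6]), 354, np.float64(47.3)) (array([ 425.7, -345.6]), array([148.3, 139.7]), 86.5)
side smknob (array([ 641.3, -115.6]), 11.9, array([ 640.4, -114.6]), 57, np.float64(42.6)) (array([ 641., -116.]), array([20.4, 21.1]), 61.8)
side sqbar (array([638. , 120.1]), 30.1, array([637.9, 120.1]), 203, np.float64(42.8)) (array([637.9, 119. ]), array([16. , 59.8]), 83.9)
9.575 [ 0.6273032  -0.11873801  0.24803456] [ 0.44055759  0.3710673  -0.40620516  1.58339806  0.155988    1.21621236
 -1.57441925]
```

View pics/side1.png

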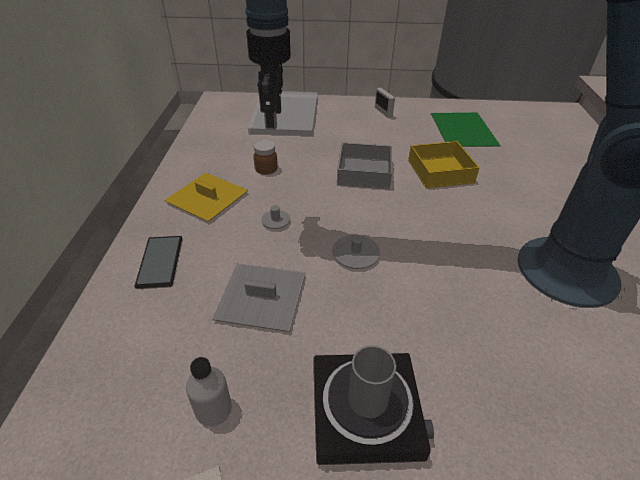

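The beaker stands upright on the plate, with its rim at about (374,362) in the side view, and the dish hasn't moved. Next is the small lid.

{"fn": "play_rows", "kwargs": {
  "rows": [
    [[0,0,0],[0.012,-0.0015,0.03],0.05],
    [[0,0,0],[0,0,0.05],0.05],
    [[0,0,0],[0,0,0.05],0.05],
    [[0,0,0],[0,0,0.045],0.05],
    [[0,0,0],[0,0,0.025],0.05],
    [[0,0,0],[0,0,0],0.05],
    [[0,0,0],[0,0,0],0.05]
  ]
}}

```text
t: 10.45
tool_pos: [0.6393, -0.1099, 0.0491]
tcp_rot: [-3.141, -0.0, -0.005]
force: [-0.1, 0.6, 0.5]
grip_width: 0.05
grip_force: 0.0
```

{"fn": "play_rows", "kwargs": {
  "rows": [
    [[0,0,0],[0,0.007,0],0.05],
    [[0,0,0],[0,0,0.012],0.05],
    [[0,0,0],[0,0,0.008],0.05],
    [[0,0,0],[0,0,0],0.03],
    [[0,0,0],[0,0,0],0.01],
    [[0,0,0],[0,0,0],0.01],
    [[0,0,0],[0,0,0],0.01],
    [[0,0,0],[0,0,0],0.01]
  ]
}}

```text
t: 11.45
tool_pos: [0.6377, -0.1175, 0.027]
tcp_rot: [-3.142, 0.001, 0.0]
force: [-0.2, 0.3, -1.7]
grip_width: 0.0197
grip_force: 34.2
```

{"fn": "play_rows", "kwargs": {
  "rows": [
    [[0,0,0],[0,0,-0.01],0.01],
    [[0,0,0],[0,0,-0.04],0.01],
    [[0,0,0],[0,0,-0.05],0.01],
    [[0,0,0],[0,0,-0.05],0.01],
    [[0,0,0],[0,0,-0.03],0.01],
    [[0,0,0],[-0.0095,-0.0218,-0.02],0.01],
    [[0,0,0],[-0.0152,-0.0348,0],0.01],
    [[0,0,0],[-0.019,-0.0436,0],0.01]
  ]
}}

```text
t: 12.45
tool_pos: [0.5943, -0.0176, 0.2284]
tcp_rot: [3.141, -0.005, 0.004]
force: [0.0, -0.2, -0.9]
grip_width: 0.0201
grip_force: 34.4
```

{"fn": "play_rows", "kwargs": {
  "rows": [
    [[0,0,0],[-0.019,-0.0436,0],0.01],
    [[0,0,0],[-0.019,-0.0436,0],0.01],
    [[0,0,0],[-0.019,-0.0436,0],0.01],
    [[0,0,0],[-0.019,-0.0436,0],0.01],
    [[0,0,0],[-0.019,-0.0436,0],0.01],
    [[0,0,0],[-0.019,-0.0436,0],0.01],
    [[0,0,0],[-0.019,-0.0436,0],0.01],
    [[0,0,0],[-0.0152,-0.0348,0],0.01]
  ]
}}

```text
t: 13.45
tool_pos: [0.4448, 0.325, 0.2281]
tcp_rot: [-3.141, -0.002, -0.002]
force: [-0.2, -0.8, -0.7]
grip_width: 0.02
grip_force: 34.4
```

{"fn": "play_rows", "kwargs": {
  "rows": [
    [[0,0,0],[-0.0095,-0.0218,0],0.01],
    [[0,0,0],[0,0,0],0.01],
    [[0,0,0],[0,0,0],0.01],
    [[0,0,0],[0,0,0],0.01]
  ]
}}

```text
t: 13.95
tool_pos: [0.4379, 0.3425, 0.2269]
tcp_rot: [3.14, -0.006, 0.001]
force: [0.1, -0.2, -1.0]
grip_width: 0.0202
grip_force: 34.4
```

```bash
python3 - <<'E'
from h import *
for n in("side","top"):
    p,d=r.read_camera(n);
    if n=="side": cv2.imwrite("pics/side2.png",cv2.resize(p[230:460,280:460,::-1],None,fx=2.5,fy=2.5))
    W=cloud(n,d);X=W.reshape(-1,3)[d.ravel()>0]
    for a,b in((.14,.155),(.206,.216)):
        P=X[(np.hypot(X[:,0]-.437,X[:,1]-.344)<.06)&(X[:,2]>a)&(X[:,2]<b)]
        if len(P)>8:print(n,a,circ(P),rect(P)[:2],P[:,:2].min(0),P[:,:2].max(0))
o=r.get_obs();print(o['tool_pos'],o['tcp_rot'])
E
```

```text
side 0.14 (array([439.2, 345.8]), 30.2, array([440.3, 358.6]), 345, np.float64(147.3)) (array([439.8, 351.7]), array([48.4, 59. ])) [0.40942791 0.32567782] [0.46852119 0.37596922]
side 0.206 (array([441.5, 342.2]), 34.3, array([443.8, 350.6]), 1420, np.float64(212.1)) (array([442.8, 345.9]), array([59.8, 67. ])) [0.40741151 0.30995531] [0.47493259 0.37644768]
top 0.206 (array([468.4, 334.5]), 7.5, array([468.8, 333.9]), 11, np.float64(214.1)) (array([469. , 334.1]), array([14.7,  4.2])) [0.46498254 0.327743  ] [0.47199129 0.3412445 ]
[0.43758107 0.34299331 0.22692543] [ 3.14092055e+00 -5.26339289e-03  3.65020226e-04]
```

View pics/side2.png

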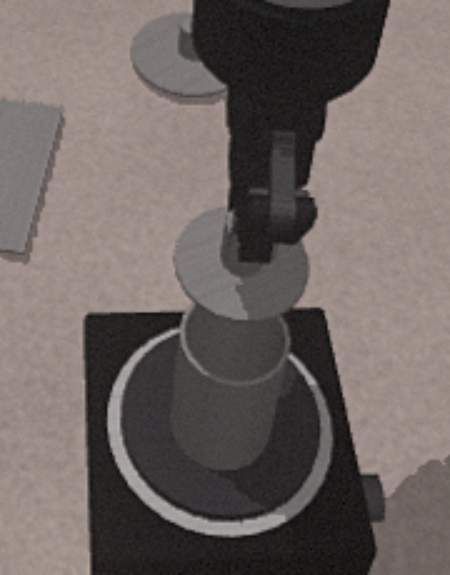

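The lid hangs level above the beaker, with its plate at about (242,265) in the crop. It is offset by about 2 mm, so I'll correct partly, lower to just above the rim and re-measure.

{"fn": "play_rows", "kwargs": {
  "rows": [
    [[0,0,0],[-0.0017,-0.0015,0.01],0.01],
    [[0,0,0],[0,0,0.02],0.01],
    [[0,0,0],[0,0,0.012],0.01],
    [[0,0,0],[0,0,0],0.01],
    [[0,0,0],[0,0,0],0.01],
    [[0,0,0],[0,0,0],0.01]
  ]
}}

```text
t: 14.8
tool_pos: [0.4353, 0.3465, 0.1857]
tcp_rot: [-3.141, 0.001, -0.002]
force: [-0.3, -0.6, -1.1]
grip_width: 0.0199
grip_force: 34.4
```

```bash
cat > m.py <<'E'
from h import *
for i in range(3):
    p,d=r.read_camera("side")
    X=cloud("side",d).reshape(-1,3)[d.ravel()>0]
    for a,b in((.08,.14),(.158,.176)):
        P=X[(np.hypot(X[:,0]-.437,X[:,1]-.344)<.06)&(X[:,2]>a)&(X[:,2]<b)]*1e3
        q=lambda v:np.round(np.percentile(v,[1,99]),1)
        print(a,len(P),"x",q(P[:,0]),q(P[:,0]).mean(),"y",q(P[:,1]),np.median(P[:,2]))
cv2.imwrite("pics/side3.png",cv2.resize(p[230:460,280:460,::-1],None,fx=2.5,fy=2.5))
f=np.load("side1.npz");X=cloud("side",f['d']).reshape(-1,3)
for a,b in((.08,.14),(.14,.156)):
    P=X[(np.hypot(X[:,0]-.437,X[:,1]-.344)<.06)&(X[:,2]>a)&(X[:,2]<b)]*1e3
    q=lambda v:np.round(np.percentile(v,[1,99]),1);print("open",q(P[:,0]),q(P[:,0]).mean(),q(P[:,1]))
o=r.get_obs();print(o['tool_pos'],o['force'])
E
python3 m.py
```

```text
0.08 931 x [411.8 468.3] 440.05 y [344.6 375.1] 111.60573116413971
0.158 1316 x [406.9 470.2] 438.54999999999995 y [317.6 379.3] 170.8216467399032
0.08 928 x [411.8 468.3] 440.05 y [344.1 375.2] 110.76531962682364
0.158 1308 x [406.9 470.1] 438.5 y [317.5 379.2] 170.84191423613373
0.08 936 x [411.9 468.3] 440.1 y [344.7 375.1] 110.88872495311858
0.158 1315 x [407.  470.1] 438.55 y [317.5 379. ] 170.85199683057144
open [412.1 468.1] 440.1 [317.3 375.1]
open [410.2 467.5] 438.85 [316.7 374.8]
[0.43521904 0.34630635 0.18558196] [-0.22212683  0.3548793  -1.02410251]
```

View pics/side3.png

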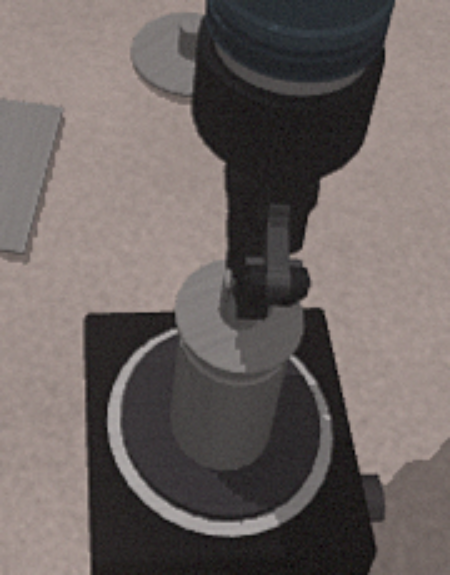

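The plug is just above the rim and centred to within about 1 mm, with the lid's edges overhanging evenly at x≈175–302 in the crop. Lowering.

{"fn": "play_rows", "kwargs": {
  "rows": [
    [[0,0,0],[0.0007,0.001,0.003],0.01],
    [[0,0,0],[0,0,0.005],0.01],
    [[0,0,0],[0,0,0.002],0.01],
    [[0,0,0],[0,0,0.001],0.01],
    [[0,0,0],[0,0,0],0.01]
  ]
}}

```text
t: 15.58
tool_pos: [0.4355, 0.345, 0.1739]
tcp_rot: [3.142, -0.001, -0.0]
force: [0.2, 0.2, -0.3]
grip_width: 0.0198
grip_force: 34.4
```

{"fn": "play_rows", "kwargs": {
  "rows": [
    [[0,0,0],[0,0,0.0015],0.01],
    [[0,0,0],[0,0,0],0.01]
  ]
}}

```text
t: 15.82
tool_pos: [0.4356, 0.3449, 0.1724]
tcp_rot: [3.141, -0.001, -0.0]
force: [-0.0, 0.6, -0.4]
grip_width: 0.0201
grip_force: 34.4
```

{"fn": "play_rows", "kwargs": {
  "rows": [
    [[0,0,0],[0,0,0.0015],0.01],
    [[0,0,0],[0,0,0.001],0.01],
    [[0,0,0],[0,0,0],0.01]
  ]
}}

```text
t: 16.2
tool_pos: [0.4355, 0.3449, 0.1698]
tcp_rot: [3.141, -0.001, -0.0]
force: [-0.2, -0.1, -2.4]
grip_width: 0.0199
grip_force: 34.4
```

{"fn": "play_rows", "kwargs": {
  "rows": [
    [[0,0,0],[0,0,0.001],0.01],
    [[0,0,0],[0,0,0],0.01]
  ]
}}

```text
t: 16.45
tool_pos: [0.4355, 0.345, 0.1689]
tcp_rot: [3.142, -0.001, -0.0]
force: [0.2, -0.7, -0.9]
grip_width: 0.0197
grip_force: 34.4
```

{"fn": "play_rows", "kwargs": {
  "rows": [
    [[0,0,0],[0,0,0.001],0.01],
    [[0,0,0],[0,0,0],0.01]
  ]
}}

```text
t: 16.7
tool_pos: [0.4356, 0.345, 0.1679]
tcp_rot: [3.142, -0.001, -0.0]
force: [0.2, 0.1, -1.3]
grip_width: 0.02
grip_force: 34.4
```

{"fn": "play_rows", "kwargs": {
  "rows": [
    [[0,0,0],[0,0,0.0007],0.01],
    [[0,0,0],[0,0,0],0.01]
  ]
}}

```text
t: 16.95
tool_pos: [0.4358, 0.3452, 0.1677]
tcp_rot: [-3.141, 0.001, -0.001]
force: [-0.9, -0.5, 1.4]
grip_width: 0.02
grip_force: 34.6
```

{"fn": "play_rows", "kwargs": {
  "rows": [
    [[0,0,0],[0,0,0.0007],0.01],
    [[0,0,0],[0,0,0],0.01]
  ]
}}

```text
t: 17.2
tool_pos: [0.4361, 0.3457, 0.1674]
tcp_rot: [-3.14, 0.001, -0.002]
force: [0.9, -0.2, 4.7]
grip_width: 0.02
grip_force: 34.8
```

{"fn": "play_rows", "kwargs": {
  "rows": [
    [[0,0,0],[0,0,-0.0008],0.02],
    [[0,0,0],[0,0,0],0.026],
    [[0,0,0],[0,0,0],0.04],
    [[0,0,0],[0,0,0],0.05],
    [[0,0,0],[0,0,-0.015],0.05],
    [[0,0,0],[0,0,-0.04],0.05],
    [[0,0,0],[0.02,0.022,-0.02],0.05],
    [[0,0,0],[0.04,0.045,0],0.05]
  ]
}}

```text
t: 18.2
tool_pos: [0.4956, 0.2826, 0.247]
tcp_rot: [-3.136, -0.012, -0.01]
force: [2.0, 0.7, -0.1]
grip_width: 0.05
grip_force: 0.0
```

{"fn": "play_rows", "kwargs": {
  "rows": [
    [[0,0,0],[0.04,0.045,0],0.05],
    [[0,0,0],[0.04,0.045,0],0.05],
    [[0,0,0],[0.035,0.04,0],0.05],
    [[0,0,0],[0.02,0.022,0],0.05],
    [[0,0,0.1065],[0,0,0],0.05],
    [[0,0,0],[0,0,0],0.05],
    [[0,0,0],[0,0,0],0.05]
  ]
}}

```text
t: 19.08
tool_pos: [0.6302, 0.1269, 0.2431]
tcp_rot: [-3.137, 0.163, -0.001]
force: [-0.4, 0.1, -0.3]
grip_width: 0.0499
grip_force: 0.0
```

```bash
python3 look.py 4|grep -E "beak|sqbar|dishrim"; python3 -c "
from cell import r;o=r.get_obs();print(o['t'],o['tool_pos'],o['tcp_rot'])"
```

```text
top beak (array([437.5, 345. ]), 34.6, array([436.6, 344.2]), 364, np.float64(153.2)) (array([436.7, 345. ]), array([66.2, 66. ]), 38.5)
top beaklid (array([436.3, 343. ]), 33.4, array([437.5, 339. ]), 59, np.float64(159.4)) (array([439., 346.]), array([59. , 59.7]), 34.0)
top beakknob (array([436.9, 344.2]), 11.0, array([436.4, 343.7]), 65, np.float64(185.8)) (array([436.7, 343.6]), array([20.6, 20.2]), 64.8)
top dishrim (array([ 423.8, -346.6]), 98.1, array([ 424.9, -350. ]), 370, np.float64(49.7)) (array([ 423.4, -345.8]), array([141.5, 140.8]), 86.3)
side beak (array([439.2, 344.8]), 34.8, array([439.6, 350.7]), 1435, np.float64(152.3)) (array([439. , 344.9]), array([67.7, 67.2]), 37.2)
side beaklid (array([439.2, 346. ]), 10.6, array([440.3, 352.6]), 97, np.float64(164.8)) (array([440., 351.]), array([10.5, 21.3]), 80.6)
side beakknob (array([438.8, 345.1]), 11.0, array([439.2, 346.4]), 221, np.float64(184.0)) (array([438.6, 345.2]), array([21.8, 20.1]), 41.7)
side dishrim (array([ 425.4, -344.6]), 99.4, array([ 424.5, -338.6]), 347, np.float64(47.5)) (array([ 425.6, -345.1]), array([147. , 140.1]), 86.7)
side sqbar (array([638.2, 116.8]), 29.8, array([637.8, 120.2]), 204, np.float64(42.8)) (array([638.5, 118.9]), array([16. , 59.5]), 83.6)
19.175 [0.63014588 0.12691145 0.24286679] [-3.13697646e+00  1.64031543e-01 -6.95169020e-04]
```

View pics/side4.png

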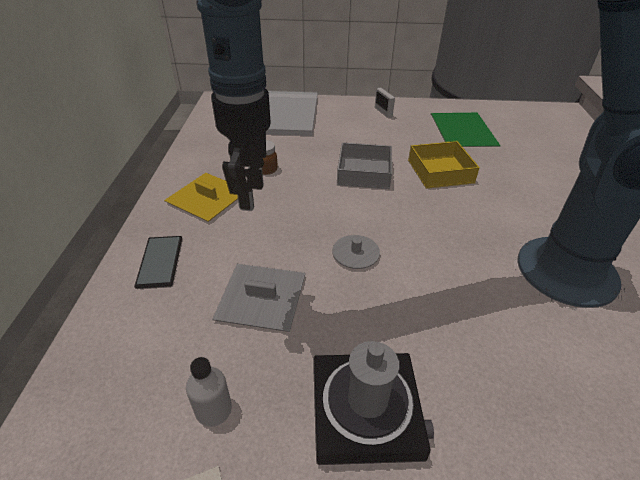

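The small lid is seated: its plate top is at 153 mm, as expected, and it shows at (373,362). The gripper is near the square lid and aligned in yaw.

{"fn": "play_rows", "kwargs": {
  "rows": [
    [[0,0,0],[0.0077,0.0081,0.03],0.05],
    [[0,0,0],[0,0,0.05],0.05],
    [[0,0,0],[0,0,0.05],0.05],
    [[0,0,0],[0,0,0.04],0.05],
    [[0,0,0],[0,0,0.02],0.05],
    [[0,0,0],[0,0,0.004],0.05],
    [[0,0,0],[0,0,0],0.05],
    [[0,0,0],[0,0,0],0.05]
  ]
}}

```text
t: 20.18
tool_pos: [0.6391, 0.1175, 0.0506]
tcp_rot: [-3.136, 0.168, -0.006]
force: [0.7, -0.5, -0.0]
grip_width: 0.05
grip_force: 0.0
```

{"fn": "play_rows", "kwargs": {
  "rows": [
    [[0,0,0],[-0.0015,0,0.01],0.05],
    [[0,0,0],[0,0,0.009],0.05],
    [[0,0,0],[0,0,0.003],0.03],
    [[0,0,0],[0,0,0],0.018],
    [[0,0,0],[0,0,0],0.005],
    [[0,0,0],[0,0,0],0.005],
    [[0,0,0],[0,0,0],0.005],
    [[0,0,0],[0,0,0],0.005]
  ],
  "grip_force": 60
}}

```text
t: 21.18
tool_pos: [0.6356, 0.1171, 0.0262]
tcp_rot: [3.137, -0.168, -0.0]
force: [-0.4, 0.3, -1.8]
grip_width: 0.0119
grip_force: 60.8
```

{"fn": "play_rows", "kwargs": {
  "rows": [
    [[0,0,0],[0,0,-0.01],0.005],
    [[0,0,0],[0,0,-0.03],0.005],
    [[0,0,0],[0,0,-0.04],0.005],
    [[0,0,0],[0,0,-0.03],0.005],
    [[0,0,-0.042],[0,0,0],0.005],
    [[0,0,0],[-0.007,0.0183,-0.01],0.005],
    [[0,0,0],[-0.014,0.0366,0],0.005],
    [[0,0,0],[-0.01745,0.0458,0],0.005]
  ]
}}

```text
t: 22.18
tool_pos: [0.5898, 0.0182, 0.1468]
tcp_rot: [3.14, -0.101, -0.0]
force: [0.4, -0.9, -3.8]
grip_width: 0.0114
grip_force: 60.6
```

{"fn": "play_rows", "kwargs": {
  "rows": [
    [[0,0,0],[-0.01745,0.0458,0],0.005],
    [[0,0,0],[-0.01745,0.0458,0],0.005],
    [[0,0,0],[-0.01745,0.0458,0],0.005],
    [[0,0,0],[-0.01745,0.0458,0],0.005],
    [[0,0,0],[-0.01745,0.0458,0],0.005],
    [[0,0,0],[-0.01745,0.0458,0],0.005],
    [[0,0,0],[-0.01745,0.0458,0],0.005],
    [[0,0,0],[-0.014,0.0366,0],0.005]
  ]
}}

```text
t: 23.18
tool_pos: [0.4287, -0.3312, 0.1466]
tcp_rot: [3.139, -0.108, -0.002]
force: [1.1, -0.3, -3.5]
grip_width: 0.0118
grip_force: 60.6
```

{"fn": "play_rows", "kwargs": {
  "rows": [
    [[0,0,0],[-0.007,0.0183,0],0.005],
    [[0,0,0],[0,0,0],0.005],
    [[0,0,0],[0,0,0],0.005],
    [[0,0,0],[0,0,0.02],0.005],
    [[0,0,0],[0,0,0.02],0.005],
    [[0,0,0],[0,0,0.01],0.005],
    [[0,0,0],[0,0,0],0.005],
    [[0,0,0],[0,0,0],0.005]
  ]
}}

```text
t: 24.18
tool_pos: [0.4246, -0.3461, 0.0972]
tcp_rot: [3.139, -0.101, 0.002]
force: [0.3, -0.0, -3.0]
grip_width: 0.0118
grip_force: 60.6
```

```bash
cat > m2.py <<'E'
from h import *
import sys
for n in("side","top"):
    p,d=r.read_camera(n)
    cv2.imwrite(f"pics/{n}{sys.argv[1]}.png",cv2.resize(p[120:210,310:420,::-1] if n=="side" else p[225:325,380:490,::-1],None,fx=4,fy=4,interpolation=cv2.INTER_CUBIC))
    X=cloud(n,d).reshape(-1,3)[d.ravel()>0]
    for a,b in((.042,.0525),(.07,.095)):
        P=X[(np.hypot(X[:,0]-.4245,X[:,1]+.3455)<.12)&(X[:,2]>a)&(X[:,2]<b)]
        if len(P)>8:print(n,a,rect(P))
o=r.get_obs();print(o['tool_pos'],o['tcp_rot'])
E
python3 m2.py 5; python3 -c "
import cv2;a=cv2.imread('pics/side5.png');b=cv2.imread('pics/top5.png');cv2.imwrite('pics/b5.png',cv2.hconcat([a,cv2.resize(b,(360,360))]))"
```

```text
side 0.042 (array([ 429.1, -293.8]), array([ 44.7, 138.9]), 86.6, 190, np.float64(47.0))
side 0.07 (array([ 428.3, -344.3]), array([155. , 147.4]), 86.3, 1465, np.float64(81.9))
top 0.042 (array([ 403.6, -292.4]), array([168.2,  76.3]), 31.4, 66, np.float64(47.0))
top 0.07 (array([ 427.8, -326.9]), array([111.4, 149.5]), 85.9, 1737, np.float64(84.1))
[ 0.42449342 -0.34659347  0.09739925] [ 3.13876700e+00 -1.01774004e-01  2.69409546e-03]
```

View pics/b5.png

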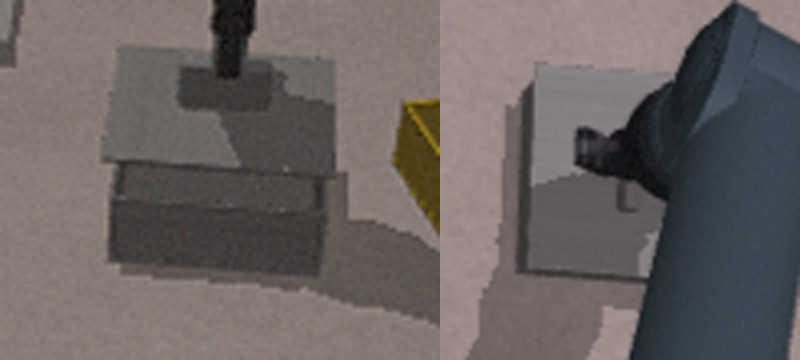

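The lid is over the dish with matching yaw, and its plate edges are parallel to the dish rim in the left crop. It is 1–4 mm too far in +x. I'll correct by about 2 mm, lower further and re-measure.

{"fn": "play_rows", "kwargs": {
  "rows": [
    [[0,0,0],[-0.002,0,0.008],0.005],
    [[0,0,0],[0,0,0.006],0.005],
    [[0,0,0],[0,0,0],0.005],
    [[0,0,0],[0,0,0],0.005],
    [[0,0,0],[0,0,0],0.005]
  ]
}}

```text
t: 24.9
tool_pos: [0.4219, -0.3462, 0.0826]
tcp_rot: [3.14, -0.102, 0.001]
force: [-0.2, 0.3, -3.4]
grip_width: 0.0119
grip_force: 60.6
```

```bash
cat > m3.py <<'E'
from h import *
import sys
zl,zh=float(sys.argv[1]),float(sys.argv[2])
th=np.radians(-3.7);A=np.array([[np.cos(th),np.sin(th)],[-np.sin(th),np.cos(th)]])
def rep(n,d,zl,zh,t):
    X=cloud(n,d).reshape(-1,3)[d.ravel()>0]
    P=X[(np.hypot(X[:,0]-.4245,X[:,1]+.3455)<.12)&(X[:,2]>zl)&(X[:,2]<zh)]
    q=(P[:,:2]-[.4245,-.3455])@A.T*1e3
    mid=q[np.abs(q[:,1])<60];midx=q[np.abs(q[:,0])<60]
    print(n,t,len(q),"x",np.round(np.percentile(mid[:,0],[.5,2,98,99.5]),1),"y",np.round(np.percentile(midx[:,1],[.5,2,98,99.5]),1),np.median(P[:,2]))
for n in("side","top"):
    rep(n,np.load(n+"4.npz")['d'],.045,.0525,"dish")
    rep(n,r.read_camera(n)[1],zl,zh,"lid")
o=r.get_obs();print(o['tool_pos'],o['tcp_rot'],o['force'])
E
python3 m3.py .063 .075
```

```text
side dish 279 x [-68.4 -68.3  70.8  71. ] y [-72.7 -71.   72.5  73.2] 0.04809341501911728
side lid 1409 x [-71.3 -70.6  72.2  74. ] y [-73.7 -69.   74.7  75.8] 0.06724039129733439
top dish 269 x [-71.1 -70.9  68.9  69.2] y [-71.  -70.8  69.9  70.2] 0.04941818173829895
top lid 1610 x [-74.6 -73.   70.8  72.3] y [-31.1 -26.7  73.   74. ] 0.06923829535572364
[ 0.42180978 -0.3461687   0.08258365] [ 3.13970776e+00 -1.02094423e-01  6.40822407e-04] [ 0.24122054  0.29096568 -2.94509498]
```

Centred to within 1 mm in both views. Lowering.

{"fn": "play_rows", "kwargs": {
  "rows": [
    [[0,0,0],[0,0,0.004],0.005],
    [[0,0,0],[0,0,0.002],0.005],
    [[0,0,0],[0,0,0.0015],0.005],
    [[0,0,0],[0,0,0],0.005]
  ]
}}

```text
t: 25.5
tool_pos: [0.4215, -0.3459, 0.0746]
tcp_rot: [-3.14, 0.102, 0.001]
force: [-0.2, 0.6, -4.0]
grip_width: 0.0122
grip_force: 60.6
```

{"fn": "play_rows", "kwargs": {
  "rows": [
    [[0,0,0],[0,0,0.0015],0.005],
    [[0,0,0],[0,0,0.001],0.005],
    [[0,0,0],[0,0,0],0.005]
  ]
}}

```text
t: 25.88
tool_pos: [0.4215, -0.346, 0.0723]
tcp_rot: [-3.14, 0.102, 0.0]
force: [0.0, 0.5, -2.9]
grip_width: 0.0119
grip_force: 60.6
```

{"fn": "play_rows", "kwargs": {
  "rows": [
    [[0,0,0],[0,0,0.001],0.005],
    [[0,0,0],[0,0,0.001],0.005],
    [[0,0,0],[0,0,0],0.005]
  ]
}}

```text
t: 26.25
tool_pos: [0.4215, -0.346, 0.0703]
tcp_rot: [-3.14, 0.102, 0.0]
force: [0.1, 0.1, -3.3]
grip_width: 0.012
grip_force: 60.6
```

Inserting with no contact so far.

{"fn": "play_rows", "kwargs": {
  "rows": [
    [[0,0,0],[0,0,0.001],0.005],
    [[0,0,0],[0,0,0],0.005]
  ]
}}

```text
t: 26.5
tool_pos: [0.4215, -0.346, 0.0693]
tcp_rot: [-3.14, 0.102, 0.0]
force: [-0.2, -0.3, -2.8]
grip_width: 0.0119
grip_force: 60.6
```

{"fn": "play_rows", "kwargs": {
  "rows": [
    [[0,0,0],[0,0,0.001],0.005],
    [[0,0,0],[0,0,0],0.005]
  ]
}}

```text
t: 26.75
tool_pos: [0.4215, -0.346, 0.0683]
tcp_rot: [-3.14, 0.102, 0.0]
force: [0.6, -0.6, -2.7]
grip_width: 0.0119
grip_force: 60.6
```

{"fn": "play_rows", "kwargs": {
  "rows": [
    [[0,0,0],[0,0,0.0007],0.005],
    [[0,0,0],[0,0,0],0.005]
  ]
}}

```text
t: 27.0
tool_pos: [0.4216, -0.3461, 0.0682]
tcp_rot: [3.14, -0.102, -0.0]
force: [-1.1, 1.5, 1.5]
grip_width: 0.012
grip_force: 61.2
```

{"fn": "play_rows", "kwargs": {
  "rows": [
    [[0,0,0],[0,0,0.0007],0.005],
    [[0,0,0],[0,0,0],0.005]
  ]
}}

```text
t: 27.25
tool_pos: [0.4216, -0.3461, 0.0681]
tcp_rot: [3.14, -0.102, -0.001]
force: [-3.3, 2.1, 6.4]
grip_width: 0.012
grip_force: 61.8
```

{"fn": "play_rows", "kwargs": {
  "rows": [
    [[0,0,0],[0,0,-0.0007],0.013],
    [[0,0,0],[0,0,0],0.018],
    [[0,0,0],[0,0,0],0.035],
    [[0,0,0],[0,0,0],0.05],
    [[0,0,0],[0,0,-0.015],0.05],
    [[0,0,0],[0,0,-0.04],0.05],
    [[0,0,0],[0,0,-0.05],0.05],
    [[0,0,0],[0,0,-0.05],0.05]
  ]
}}

```text
t: 28.25
tool_pos: [0.4217, -0.346, 0.2253]
tcp_rot: [3.139, -0.102, 0.002]
force: [-0.1, -0.9, -0.4]
grip_width: 0.0498
grip_force: 0.0
```

{"fn": "play_rows", "kwargs": {
  "rows": [
    [[0,0,0],[0.02,0.03,0],0.05],
    [[0,0,0],[0.02,0.05,0],0.05],
    [[0,0,0],[0.02,0.05,0],0.05],
    [[0,0,0],[0.02,0.03,0],0.05],
    [[0,0,0],[0,0,0],0.05],
    [[0,0,0],[0,0,0],0.05]
  ]
}}

```text
t: 29.0
tool_pos: [0.4913, -0.5099, 0.2231]
tcp_rot: [-3.139, 0.101, -0.0]
force: [0.9, 0.8, 0.1]
grip_width: 0.0499
grip_force: 0.0
```

```bash
python3 m3.py .05 .06; python3 look.py 6 | grep -E "beak|dlid|dbar"; python3 -c "
import cv2;a=cv2.imread('pics/side6.png');cv2.imwrite('pics/f.png',cv2.resize(a[100:480,150:460],(480,588)))"
```

```text
side dish 279 x [-68.4 -68.3  70.8  71. ] y [-72.7 -71.   72.5  73.2] 0.04809341501911728
side lid 1418 x [-73.1 -72.4  71.9  73.9] y [-73.3 -70.2  75.5  76.4] 0.05292570808788277
top dish 269 x [-71.1 -70.9  68.9  69.2] y [-71.  -70.8  69.9  70.2] 0.04941818173829895
top lid 2550 x [-74.7 -72.7  69.8  71.9] y [-72.9 -70.8  71.6  73.8] 0.05509109708551732
[ 0.49125565 -0.50939     0.22332647] [-3.13952730e+00  9.95411867e-02 -3.54547674e-04] [ 0.15306323 -0.06252825 -0.63827055]
top beak (array([437.6, 344.4]), 34.0, array([437.4, 343.8]), 358, np.float64(153.5)) (array([436.9, 344.4]), array([66.4, 64.8]), 45.6)
top beaklid (array([436.3, 343.5]), 32.8, array([435.3, 340.9]), 70, np.float64(159.3)) (array([434. , 344.1]), array([62.2, 58.5]), 36.6)
top beakknob (array([436.7, 343.4]), 11.1, array([436.6, 343.2]), 70, np.float64(185.8)) (array([436.5, 343.2]), array([21.4, 20.2]), 64.0)
top dlid (array([ 422.8, -345.8]), 103.1, array([ 422.2, -345. ]), 2523, np.float64(55.1)) (array([ 423.4, -345.4]), array([149.4, 148.4]), 86.1)
top dbar (array([ 422.7, -345.7]), 30.3, array([ 422.6, -343.9]), 125, np.float64(86.7)) (array([ 422.8, -344.4]), array([14.9, 60.5]), 84.0)
side beak (array([438.3, 345. ]), 34.7, array([439.6, 350.7]), 1439, np.float64(152.2)) (array([438.6, 344.8]), array([67. , 66.7]), 53.8)
side beaklid (array([439.2, 346.2]), 10.6, array([440.6, 352.8]), 93, np.float64(164.9)) (array([440. , 350.8]), array([ 9.5, 21.2]), 80.7)
side beakknob (array([438.5, 344.6]), 11.5, array([439.1, 346.4]), 221, np.float64(183.9)) (array([439.1, 345.3]), array([21.3, 21.3]), 19.5)
side dlid (array([ 425.5, -344.1]), 104.2, array([ 425.5, -332.8]), 1388, np.float64(52.9)) (array([ 425.4, -344.4]), array([154.4, 147.7]), 86.0)
side dbar (array([ 425.8, -343.1]), 29.3, array([ 425.2, -341.7]), 100, np.float64(83.6)) (array([ 425.8, -342.7]), array([15.5, 58.4]), 85.5)
```

View pics/f.png

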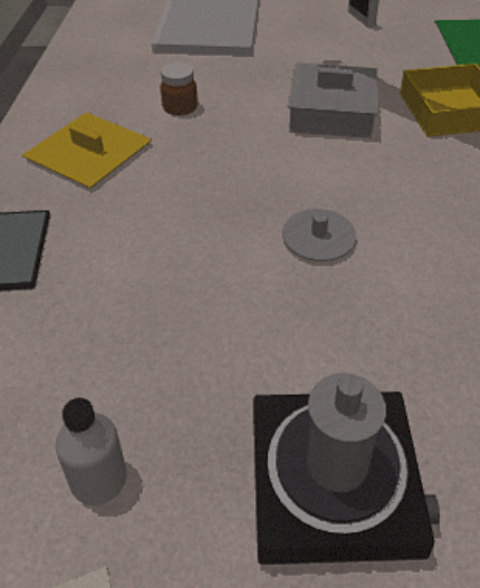

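Both lids look seated: the dish lid at (333,95) has its plate top at 54 mm, and the closed beaker at (347,420) has its plate top at 153 mm. Handing in.

```bash
python3 -c "
from cell import r;print(r.finish_job())"
```

```text
the job is handed in; nothing more can be done
None
```

The beaker stands upright on the heating plate and both it and the dish are closed with their lids fully seated; I handed the job in at about 29 s, with the spare lid, bottle, jar and yellow look-alikes left alone.

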